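# Seat the cup stack on the drying dock and open the air lever fully

## Robot

A 7-joint arm with a two-finger parallel gripper is mounted at the origin on the work surface. World frame = base frame: x ahead of the robot, y to its left, z up, the work surface at z = 0. Lengths are in m, angles in rad, forces in N, time in s.
With the tool pointing down it reaches from about 0.425 to 1.025 m from the base axis. Payload 9.4 kg.
Tool frame: the origin (TCP) lies midway between the tips of the shut fingers; the grasp point (between the pads) lies 19 mm behind it; z points along the fingers, x is the direction in which the jaws open and shut, and the axes are right-handed (so a half turn about z gives the same grasp; the last joint's range is limited). The gripper opens to 93 mm and grips with 3 to 60 N. Pads are 15 mm wide; open, the fingers measure 128 mm over their backs; the gripper's body (75 mm by 188 mm) begins 65 mm behind the grasp point.
Start: joints at [1.08, 0.599, -0.003, 1.599, 0.002, 0.943, -0.08], TCP at [0.292, -0.664, 0.219] pointing down, gripper open.
Joint ranges: [-2.57, 2.57], [-0.35, 1.97], [-1.29, 1.29], [0.11, 2.56], [-1.05, 4.19], [0.11, 1.86], [-2.63, 2.63]. Speed limits (rad/s): [2.22, 2.22, 3.01, 3.01, 3.14, 3.14, 3.14].

## Interface

Orientations are given as a unit quaternion [w, x, y, z].
In Python, from workcell import manip gives the robot as it stands. The module is installed in compiled form; this text tells all that it offers. Calls block until the motion is done:
- manip.move_ptp(position, orientation): joint-space move of the TCP to a pose.
- manip.move_straight(position, max_speed=0.15, rot=None): straight line of the TCP; rot=None keeps the orientation; max_speed is the mean speed in m/s.
- manip.move_joints(angles): joint-space move.
- manip.command_gripper(opening, force=None): opening from 0.0 (shut) to 1.0 (fully open); force is the grip in N (None keeps the last); returns when the fingers have stopped.
- manip.sleep(seconds).
- manip.solve_ik(position, orientation): joint angles nearest the present ones, or None.
- manip.get_obs(): the state.
- manip.read_camera(name): name is "scene" or "top" or "wrist"; returns (picture, depth): 480x640x3 uint8, red, green, blue; 480x640 float32, m along the optical axis (not along the pixel's ray), 0 where there is no reading.
- manip.get_calibration(name): a dict with "camera_matrix" (3x3 intrinsics, pixels), "R" (3x3) and "t" (3): a world point X has camera coordinates R X + t. Camera axes: x right, y down, z forward; pixel columns grow to the right and rows downward; lengths in m; the calibration is good to about 2 mm. The wrist camera is an equidistant fisheye: a pixel r from the principal point sees the ray r / f radians off the axis. A picture is of the moment at which its call begins: read the wrist's pose just before it. get_calibration takes no time and is no camera call; for the wrist camera it gives the pose at the moment of the call.
A pose or a line that the arm cannot do raises manip.PlanningError and nothing moves.
- manip.job_done(): hands the job in, once; it reports no verdict.
Trained networks look in the newest picture that a camera, given by its name, has taken for a name from the list of things; names that differ only in an ending like _2 or _b are one class to them, and where a whole thing is asked for, a point or a joint stands for the part that bears it (a point fixed in the world has none). Each returns a list of dicts, best first, with "p" (0 to 1); they miss things now and then, are a little off and sometimes report something else, mostly with a low value. They report only what shows in the picture. A call takes as long as a camera call.
- manip.recognise(camera, name): "extent" ([left, top, width, height] in pixels, round what is visible of it).
The state is a dict: "clock": time; "joint_positions": joint angles; "qvel": joint speeds; "effort": joint torques, N m; "position": TCP position; "ee_rot": TCP orientation; "contact_force": force on the tool from outside, world axes, zero at the start; "wrist_torque": the same for the moment, N m; "grip_width": opening from 0.0 (shut) to 1.0 (fully open).
Only numpy, scipy, OpenCV 4.12 (cv2) and the standard library are available. Lean on these libraries where they do the work, as an engineer would, in place of code of your own. Each camera call takes 0.05 s, during which the arm holds its last target. There are 200 camera calls.

## Task

Dry the washed cups: with the fingertips, push the two upturned nested cups standing in the lane of the drying dock along between its rails until they sit against the stop at the far end, without lifting or tipping them. Then push the air valve's lever away from its closed position, through its first detent (half air), on to its second stop (full air), and leave it there. Leave everything else on the table where it is.

Things in the scene. Friction and masses are not known exactly. Their poses are not given: they have to be found in the camera images.
- dock: Fixed drying dock: steel box 220 (x) x 130 (y) x 30 mm high. Origin: centre of its underside; +x runs along the lane on its top, away from the robot (turned up to 0.3 rad), to the stop. Rails 10 mm wide, tops 46 mm above the table, leave a lane 92 mm wide, open at -x. Grey stop, inner face at x = +92 mm, top 64 mm above the table. Dock stands left or right, the air valve on the other side.
- seat (a point): Centre of the round dark air grille on the dock's top (dock x = +50 mm, y = 0, 30 mm above the table): where the centre of the stack's underside lies when its rim touches the stop. Axes as the dock's.
- stack: Loose, to be pushed: two white plastic cups nested upside down, 0.08 to 0.17 kg, in the lane 80 to 120 mm short of the seat. Round: 84 mm across for the lowest 18 mm, narrowing evenly to 60 mm at the top; 86 mm high, top 116 mm above the table. Origin: centre of its underside, z up. Pushed up to 45 mm above the lane's floor it slides without tipping.
- valve: Fixed air valve: base plate 150 (x) x 100 (y) x 8 mm under a grey block and drum 84 x 64 mm, 87 mm high. Origin: centre of its underside; +x is the way the lever opens (away from the robot, turned up to 0.3 rad). The lever's pivot axis runs along y at x = 0, 45 mm above the table.
- lever_grip (a point): Centre of the lever's black T-bar: round, 18 mm thick, 50 mm long along the valve's y, on a 10 mm steel stem, 110 mm from the pivot. It starts 33 to 39 mm to the valve's -x side of the pivot, 148 to 150 mm above the table, is highest (155 mm) upright, and ends about 37 mm to the +x side, 149 mm above the table.
- lever (a joint): Lever angle in rad: 0 closed, leaning 0.36 rad to the valve's -x side; grows as it swings to +x. Detents at 0 (closed), 0.35 (first, half air, nearly upright) and 0.70 (second stop, full air); hard end at 0.715. A push of 4 to 7 N on the T-bar passes a detent; released between two it snaps to the nearer one.
- tall_stack: Bystander: four nested upturned white cups, 84 mm across, 114 mm high, standing on the table at the right. Origin under its centre.
- single_cup: Bystander: one upturned white cup, 84 mm across, 72 mm high, at the back of the table's middle. Origin under its centre.
- label_roll: Bystander: small roll of blank labels, 52 mm across, 30 mm high, between dock and valve. Origin under its centre.
- jar: Bystander: small white jar, 40 mm across, 60 mm high, between dock and valve, nearer the robot. Origin under its centre.
- spray: Bystander: clear bottle, 68 mm across, 190 mm high, at the left. Origin under its centre.
- brush: Bystander: brush lying at the left, near the robot.
- can: Bystander: metal can, 60 mm across, 90 mm high, at the right near the robot. Origin under its centre.

How it is judged:
By the outcome, as a careful person would: the job done as asked, in the order asked, and still so for the second after the job is handed in, with the robot touching nothing.
It also fails if it takes over 48 s, if anything falls off the work surface, if the arm or the gripper's body presses on something with over 40 N, if the wrist force passes 120 N, or if a joint passes its speed limit or range.

## Working session

There is one attempt and no reset: what is moved stays moved. The work goes in short steps, each a Python script; the robot and the scene stay as the last script left them, time stands still between calls to the robot, and variables do not carry over. Pictures are saved under pics/ and viewed, about 8 in all and at most 12, crops included, and the job is handed in when it is done.

```bash
mkdir -p pics
cat > h.py <<'E'
from workcell import manip as m
import numpy as np, cv2
def shot(cam,f):
    im,d=m.read_camera(cam); cv2.imwrite('pics/'+f,im[:,:,::-1]); np.savez('pics/'+f+'.npz',im=im,d=d); return im,d
def cloud(cam,d):
    c=m.get_calibration(cam);K=np.array(c['camera_matrix']);v,u=np.mgrid[:480,:640]
    P=np.stack([(u-K[0,2])/K[0,0]*d,(v-K[1,2])/K[1,1]*d,d],-1)
    W=(P-np.array(c['t']))@np.array(c['R']); W[d<=0]=np.nan; return W
E
python3 - <<'E'
from h import *
for c in('top','scene'):
    im,d=shot(c,c+'0.png'); W=cloud(c,d)
    for n in('dock','stack','valve','lever_grip','label_roll','jar','seat'):
        for r in m.recognise(c,n)[:2]:
            l,t,w,h=r['extent']; print(c,n,round(r['p'],2),np.round(r['extent']),np.round(W[int(t+h/2),int(l+w/2)],3))
    a=m.get_calibration(c); print(a)
o=m.get_obs(); print(o['clock'],o['ee_rot'],o['position'])
E
```

```text
top dock 0.58 [229. 185.  50.  89.] [0.606 0.197 0.031]
top stack 0.92 [235. 239.  31.  30.] [0.526 0.194 0.114]
top valve 0.79 [362. 220.  37.  53.] [ 0.558 -0.165  0.084]
top lever_grip 0.64 [376. 247.  21.  13.] [ 0.533 -0.176  0.151]
top label_roll 0.72 [313. 210.  23.  19.] [ 0.644 -0.007  0.002]
top jar 0.67 [308. 267.  13.  13.] [0.48  0.019 0.062]
top seat 0.8 [232. 187.  43.  82.] [0.612 0.2   0.032]
{'camera_matrix': array([[512.9914083 ,   0.        , 324.9854557 ],
       [  0.        , 512.9914083 , 239.99725328],
       [  0.        ,   0.        ,   1.        ]]), 'R': array([[ 0.0186958 , -0.99978672,  0.00877371],
       [-0.9940371 , -0.01952972, -0.10727925],
       [ 0.10742772, -0.00671572, -0.99419021]]), 't': array([-0.0215576 ,  0.57767886,  1.46075686])}
scene dock 0.78 [324. 214.  99.  62.] [0.62  0.173 0.031]
scene stack 0.6 [334. 190.  33.  45.] [0.551 0.169 0.098]
scene lever_grip 0.91 [223. 256.  21.  38.] [ 0.42  -0.101 -0.   ]
scene label_roll 0.7 [323. 282.  22.  24.] [ 0.653 -0.016  0.03 ]
scene jar 0.95 [278. 240.  14.  32.] [ 0.494 -0.001  0.04 ]
scene jar 0.37 [210. 255.  87. 100.] [ 0.586 -0.188  0.086]
scene seat 0.86 [323. 210. 100.  69.] [0.617 0.173 0.033]
{'camera_matrix': array([[602.14229016,   0.        , 316.32857943],
       [  0.        , 602.14229016, 242.35225051],
       [  0.        ,   0.        ,   1.        ]]), 'R': array([[ 0.75323021,  0.657681  ,  0.00999825],
       [ 0.43240804, -0.48366046, -0.76098347],
       [-0.49564861,  0.57751906, -0.64869422]]), 't': array([-0.44486681, -0.15420964,  1.67296333])}
0.8 [ 1.64803299e-05  8.37274705e-01 -5.46782468e-01  1.20399293e-05] [ 0.29151259 -0.66382796  0.21864137]
```

View pics/top0.png

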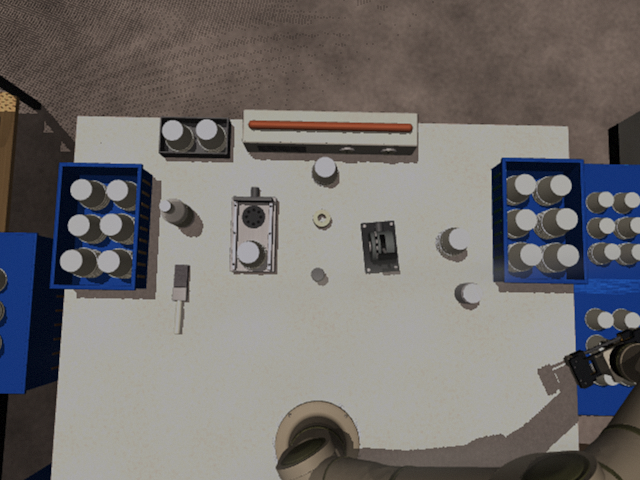

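View pics/scene0.png

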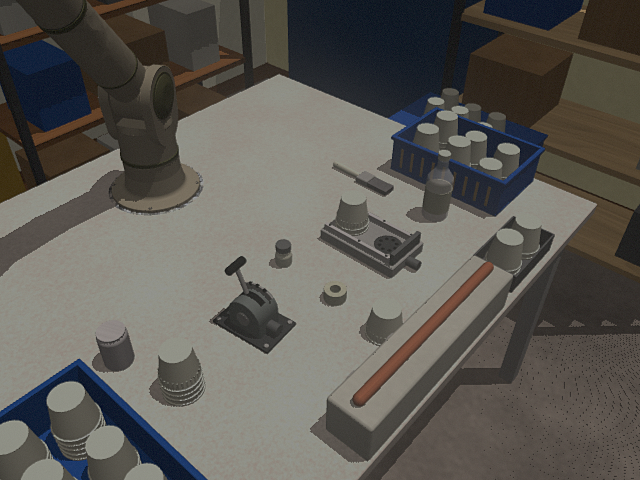

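The views show the dock on the left (top view, ~(254,233)) with the stack at its near end (250,252), and the valve on the right (381,247) with its lever leaning toward the robot.

```bash
cat > meas.py <<'E'
from h import *
import sys
def run(tag):
  for c in('top','scene'):
    im,d=shot(c,c+tag+'.png'); W=cloud(c,d); x,y,z=W[...,0],W[...,1],W[...,2]
    def reg(x0,x1,y0,y1,z0,z1): return (x>x0)&(x<x1)&(y>y0)&(y<y1)&(z>z0)&(z<z1)
    def rect(mk): 
        r=cv2.minAreaRect((W[mk][:,:2]*1000).astype(np.float32)); return np.round(r[0],1),np.round(r[1],1),round(r[2],1),mk.sum()
    print(c,'dock top',rect(reg(.43,.82,.08,.30,.022,.055)))
    print('  stop', rect(reg(.6,.82,.1,.30,.056,.07)))
    mk=reg(.4,.8,.08,.30,.111,.122); print('  stacktop',rect(mk), cv2.minEnclosingCircle((W[mk][:,:2]*1000).astype(np.float32)))
    mk=reg(.4,.8,-.3,-.06,.125,.175); print('  Tbar',rect(mk), W[mk].mean(0).round(4),W[mk].max(0).round(3),W[mk].min(0).round(3))
    print('  plate', rect(reg(.4,.75,-.3,-.06,.005,.013)),'block',rect(reg(.4,.75,-.3,-.06,.03,.095)))
    if c=='top':
        dark=(im.max(2)<110)&reg(.42,.72,-.29,-.06,-.01,.02)
        n,l,s,_=cv2.connectedComponentsWithStats(dark.astype(np.uint8)); 
        print('  darkplate',rect(l==1+s[1:,4].argmax()))
        rail=reg(.43,.82,.08,.30,.038,.052); print('  rails',rect(rail))
if __name__=='__main__': run(sys.argv[1])
E
python3 meas.py 1
python3 - <<'E'
import cv2
a=cv2.imread('pics/top1.png')
cv2.imwrite('pics/crop1.png',cv2.resize(a[180:285,220:410],None,fx=4,fy=4,interpolation=2))
E
```

```text
top dock top (array([609.1, 202.3]), array([250. , 130.9]), 0.2, np.int64(2604))
  stop (array([692.5, 201.6]), array([110.3,  19. ]), 85.3, np.int64(175))
  stacktop (array([533. , 201.2]), array([57.8, 58.9]), 0.3, np.int64(370)) ((532.5433349609375, 201.43423461914062), 30.762344360351562)
  Tbar (array([ 529.7, -174.5]), array([22.5, 50.5]), 6.2, np.int64(130)) [ 0.5272 -0.1742  0.1535] [ 0.541 -0.149  0.164] [ 0.517 -0.2    0.125]
  plate (array([ 574.4, -179.3]), array([237.6, 346.5]), 89.9, np.int64(1091)) block (array([ 578.5, -167.2]), array([110.1,  69. ]), 6.6, np.int64(612))
  darkplate (array([ 560.2, -173. ]), array([157.4, 102. ]), 6.0, np.int64(890))
  rails (array([588.8, 201.9]), array([204.7, 113.8]), 0.1, np.int64(596))
scene dock top (array([609.7, 192.4]), array([253.3, 134.8]), 2.1, np.int64(2866))
  stop (array([693.4, 195.7]), array([ 15.2, 118.2]), 0.9, np.int64(224))
  stacktop (array([535.2, 197.7]), array([61.9, 65.6]), 60.8, np.int64(346)) ((535.7102661132812, 199.08700561523438), 36.30625534057617)
  Tbar (array([ 531.2, -178.2]), array([23.8, 52.5]), 7.4, np.int64(250)) [ 0.5321 -0.1808  0.1503] [ 0.543 -0.152  0.16 ] [ 0.516 -0.204  0.125]
  plate (array([ 573.7, -178.9]), array([233.8, 346.2]), 89.0, np.int64(1155)) block (array([ 578.8, -175.2]), array([116.2,  68.3]), 12.5, np.int64(1613))
```

View pics/crop1.png

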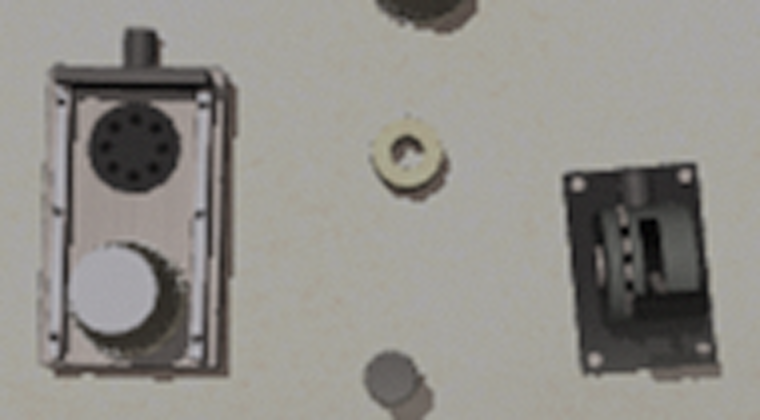

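```bash
cat >> h.py <<'E'
def q(ang): return [0,float(np.cos(ang/2)),float(np.sin(ang/2)),0]   # tool down, tool x at world angle ang
E
python3 - <<'E'
from h import *
W=cloud('top',np.load('pics/top1.png.npz')['d']);p=W[(W[...,2]>.05)&(W[...,0]>.5)&(W[...,0]<.8)&(W[...,1]>.28)&(W[...,1]<.42)]
print('spray',p.min(0),p.max(0))
d=np.load('pics/top1.png.npz')['d']
# grille centre by dark pixels on dock top
im=np.load('pics/top1.png.npz')['im']; mk=(im.max(2)<60)&(W[...,0]>.60)&(W[...,0]<.68)&(abs(W[...,1]-.2)<.035)&(abs(W[...,2]-.03)<.01)
r=cv2.minAreaRect((W[mk][:,:2]*1000).astype(np.float32));print('grille',r,mk.sum())
# left/right rail y vs x
for x0 in np.arange(.5,.69,.03):
    k=(abs(W[...,0]-x0)<.015)&(W[...,2]>.04)&(W[...,2]<.05)
    L=k&(W[...,1]>.235)&(W[...,1]<.27);R=k&(W[...,1]<.17)&(W[...,1]>.12)
    print(round(x0,3),W[L][:,1].mean().round(4),W[R][:,1].mean().round(4))
m.move_ptp([.44,.200,.25],q(-np.pi/2)); m.command_gripper(.4)
m.move_straight([.445,.200,.056],.2)
o=m.get_obs();print(o['clock'],o['position'],o['grip_width'],o['contact_force'])
shot('scene','s2.png')
a=cv2.imread('pics/s2.png');cv2.imwrite('pics/s2c.png',cv2.resize(a[150:310,200:440],None,fx=3,fy=3))
E
```

```text
spray [0.61017264 0.37798933 0.05009464] [0.67676376 0.41999426 0.1946408 ]
grille ((642.9423217773438, 200.7547607421875), (63.14020919799805, 62.58893585205078), 59.68026351928711) 377
0.5 0.2529 0.1522
0.53 0.2519 0.1538
0.56 0.2522 0.1516
0.59 0.2529 0.1502
0.62 0.2528 0.1508
0.65 0.2526 0.1511
0.68 0.2516 0.1527
6.1083 [0.44524953 0.20023463 0.0565573 ] 0.40165028308500333 [ 0.57824861 -0.04719323 -0.76312766]
```

View pics/s2c.png

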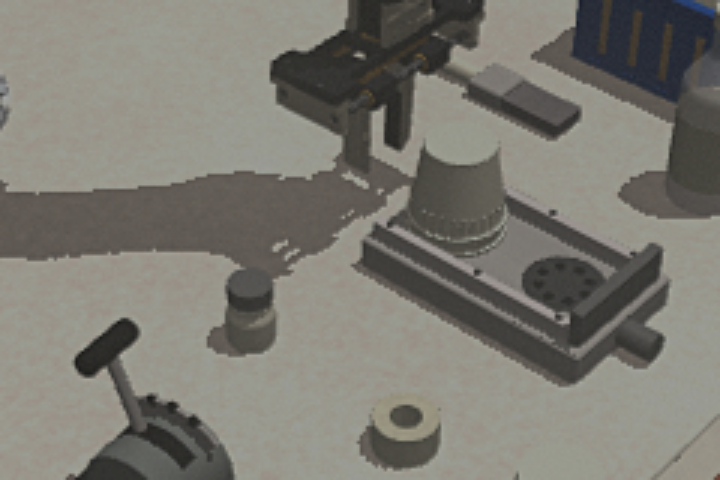

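The gripper is straddling behind the stack (crop ~(375,150)), clear of the dock. Pushing now.

Run:
```python
from h import *
y=.2012
m.move_straight([.480,y,.056],.1)
f0=np.array(m.get_obs()['contact_force'])
for x in (.52,.56,.584):
    m.move_straight([x,y,.056],.06); o=m.get_obs(); print(x,o['clock'],(np.array(o['contact_force'])-f0).round(2))
for x in np.arange(.586,.612,.002):
    m.move_straight([x,y,.056],.03); o=m.get_obs(); f=np.array(o['contact_force'])-f0
    print(round(x,3),o['clock'],o['position'].round(4) if hasattr(o['position'],'round') else o['position'],f.round(2))
    if f[0]<-5: break
shot('top','t3.png');shot('scene','s3.png')
a=cv2.imread('pics/t3.png')[170:290,190:320];b=cv2.imread('pics/s3.png')[150:290,290:450]
cv2.imwrite('pics/c3.png',np.hstack([cv2.resize(a,(390,360)),cv2.resize(b,(400,360))]))
```

```text
0.52 7.475 [ 0.28  0.73 -0.05]
0.56 8.2917 [ 0.16  0.32 -0.02]
0.584 8.8417 [ 0.86  1.02 -1.38]
0.586 9.0917 [0.586  0.2012 0.056 ] [-0.61 -0.49 -0.67]
0.588 9.3417 [0.588  0.2012 0.056 ] [ 0.23  0.17 -0.37]
0.59 9.5917 [0.5901 0.2012 0.056 ] [ 0.73 -0.91 -1.51]
0.592 9.8417 [0.5921 0.2012 0.056 ] [-0.03 -0.58 -0.31]
0.594 10.0917 [0.5942 0.2012 0.056 ] [ 0.12 -0.1  -0.23]
0.596 10.3417 [0.5962 0.2012 0.056 ] [ 0.75  1.   -0.1 ]
0.598 10.5917 [0.5982 0.2012 0.056 ] [ 0.3   1.71 -0.86]
0.6 10.8417 [0.6002 0.2012 0.056 ] [ 1.3  -0.27 -0.73]
0.602 11.0917 [0.601  0.2012 0.0558] [-3.49 -0.2   1.5 ]
0.604 11.3417 [0.6014 0.2012 0.0557] [-9.09  1.1   4.82]
```

View pics/c3.png

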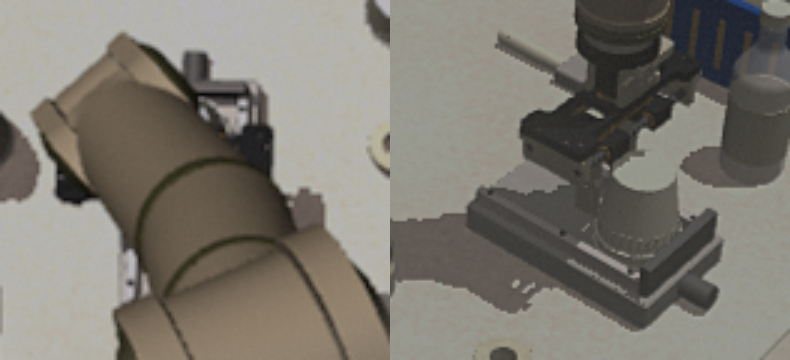

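The stack touches the stop (right panel ~(640,210)), and the force rose at x≈0.601 as predicted. Next: retreat, check, then the lever.

Run:
```python
from h import *
m.move_straight([.55,.2012,.057],.12); m.move_straight([.47,.2012,.25],.25)
m.command_gripper(0.0)
u=np.array([np.cos(.105),np.sin(.105)]);P=np.array([.562,-.174]); s=P-85*u/1000
m.move_ptp([*s,.25],q(-np.pi/2+.105)); print(m.get_obs()['clock'])
import meas; meas.run('4')
m.move_straight([*s,.137],.15)
shot('scene','s4.png');o=m.get_obs();print(o['clock'],o['position'],o['grip_width'])
a=cv2.imread('pics/s4.png')[160:360,180:440];cv2.imwrite('pics/c4.png',cv2.resize(a,None,fx=3,fy=3))
```

```text
15.2083
top dock top (array([609.7, 202. ]), array([251. , 130.7]), 0.3, np.int64(2593))
  stop (array([650.4, 200.5]), array([ 95.3, 109.1]), 0.7, np.int64(247))
  stacktop (array([644.1, 202.6]), array([58.8, 58.4]), 46.2, np.int64(356)) ((643.9248046875, 202.44606018066406), 31.5081729888916)
  Tbar (array([ 529.5, -166.1]), array([16.4, 33.6]), 19.5, np.int64(56)) [ 0.5286 -0.1623  0.1521] [ 0.541 -0.15   0.163] [ 0.519 -0.181  0.126]
  plate (array([ 575.3, -179.6]), array([237.2, 347.1]), 90.0, np.int64(670)) block (array([ 580.9, -166.9]), array([106.3,  68.1]), 6.8, np.int64(585))
  darkplate (array([ 588.8, -129.7]), array([ 42. , 106.7]), 78.8, np.int64(250))
  rails (array([592.2, 199.9]), array([120.2, 205. ]), 89.2, np.int64(582))
scene dock top (array([609.4, 194.1]), array([253.4, 133.9]), 1.9, np.int64(2666))
  stop (array([681.6, 187.1]), array([114.3,  89.3]), 44.4, np.int64(405))
  stacktop (array([645.3, 198.2]), array([61.1, 60.1]), 61.5, np.int64(376)) ((644.7978515625, 199.11810302734375), 32.081233978271484)
  Tbar (array([ 532.5, -178. ]), array([25.9, 52.2]), 3.7, np.int64(250)) [ 0.532  -0.1805  0.1502] [ 0.545 -0.152  0.161] [ 0.518 -0.204  0.125]
  plate (array([ 570.2, -181.7]), array([237.6, 337.3]), 88.3, np.int64(1138)) block (array([ 578.8, -175.6]), array([114.5,  69.4]), 16.1, np.int64(1614))
16.2583 [ 0.4780433  -0.18291515  0.13777631] 0.0018738813745989488
```

View pics/c4.png

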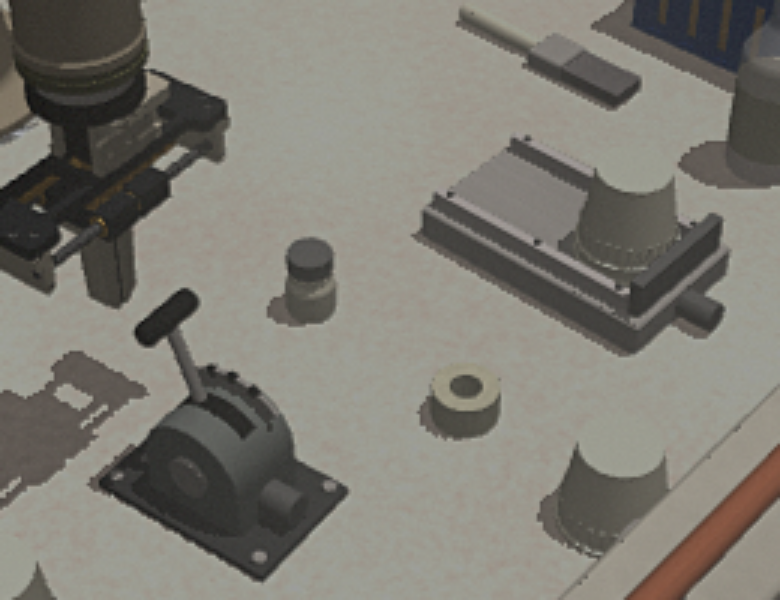

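The stack sits upright over the grille, with its top centre at (0.644, 0.202). The fingers are behind the T-bar (crop (110,300) vs (165,317)). Next I push the lever.

Run:
```python
from h import *
u=np.array([np.cos(.105),np.sin(.105)]);P=np.array([.562,-.174])
f0=np.array(m.get_obs()['contact_force'])
def go(k,v):
    m.move_straight([*(P+k*u/1000),.137],v); o=m.get_obs(); f=np.array(o['contact_force'])-f0
    print(round(k,1),o['clock'],((np.array(o['position'])[:2]-P)@u*1000).round(1),f.round(2)); return f[:2]@u
for k in range(-60,13,6): go(k,.06)
for k in np.arange(13.5,28,1.5):
    if go(k,.03)<-12: break
```

```text
-60 16.825 -60.0 [ 0.36  1.85 -0.21]
-54 17.075 -53.8 [-0.48  1.16 -0.04]
-48 17.325 -49.1 [-4.95  0.8   3.57]
-42 17.575 -42.2 [-3.35  0.82  2.53]
-36 17.825 -35.1 [-0.42  1.71  0.07]
-30 18.075 -29.2 [0.02 0.6  0.11]
-24 18.325 -23.4 [-0.17  1.15  0.35]
-18 18.575 -17.5 [-1.02  0.75 -0.42]
-12 18.825 -12.3 [-2.48 -0.42  1.48]
-6 19.075 -6.0 [-1.85  1.02 -0.1 ]
0 19.325 0.8 [0.21 1.99 0.3 ]
6 19.575 6.9 [-1.63  1.3  -0.06]
12 19.825 12.6 [-0.06  2.   -0.9 ]
13.5 20.075 13.5 [-0.51  0.5  -0.57]
15.0 20.325 15.1 [-0.9   1.49  0.07]
16.5 20.575 16.6 [-0.65  0.99 -0.17]
18.0 20.825 18.1 [-1.5   1.29  0.19]
19.5 21.075 19.6 [-1.28  1.13 -0.87]
21.0 21.325 21.1 [-0.45  1.82  0.36]
22.5 21.575 22.6 [-1.45  0.75 -0.29]
24.0 21.825 23.9 [-0.61  1.63 -0.34]
25.5 22.075 24.0 [-6.    1.07  2.68]
27.0 22.325 24.1 [-10.01   0.82   6.09]
```

Both detents were passed and the hard end felt. Retreat and check.

Run:
```python
from h import *
u=np.array([np.cos(.105),np.sin(.105)]);P=np.array([.562,-.174])
m.move_straight([*(P-60*u/1000),.137],.1); m.move_straight([*(P-90*u/1000),.26],.2)
m.move_ptp([.40,-.50,.28],q(-np.pi/2)); m.sleep(.3)
import meas; meas.run('5')
for n in('label_roll','jar','single_cup','tall_stack','can'):print(n,[np.round(r['extent']) for r in m.recognise('scene',n)[:1]])
print(m.get_obs()['clock'],m.get_obs()['contact_force'])
a=cv2.imread('pics/scene5.png')[160:420,90:440];cv2.imwrite('pics/c5.png',cv2.resize(a,None,fx=2.25,fy=2.25))
```

```text
top dock top (array([609.7, 201.9]), array([250.6, 130.6]), 0.1, np.int64(2610))
  stop (array([651.7, 200.9]), array([ 92.8, 109.2]), 0.9, np.int64(240))
  stacktop (array([643.7, 203.3]), array([58. , 59.6]), 68.4, np.int64(356)) ((642.9901733398438, 203.01722717285156), 31.086130142211914)
  Tbar (array([ 601.4, -167.2]), array([22.8, 49.5]), 5.0, np.int64(131)) [ 0.6025 -0.1664  0.1535] [ 0.614 -0.142  0.163] [ 0.59  -0.191  0.126]
  plate (array([ 574.7, -179.1]), array([238. , 347.8]), 89.9, np.int64(1046)) block (array([ 578.6, -167.3]), array([110.6,  68.8]), 6.6, np.int64(674))
  darkplate (array([ 564.5, -172.7]), array([149.9, 101.7]), 6.1, np.int64(796))
  rails (array([592.6, 203.4]), array([118.2, 204.9]), 89.5, np.int64(595))
scene dock top (array([609.2, 192.7]), array([253.5, 134.1]), 1.9, np.int64(2658))
  stop (array([681.7, 184.9]), array([113.8,  89.5]), 42.0, np.int64(407))
  stacktop (array([645.4, 198.9]), array([60.4, 62.8]), 38.6, np.int64(374)) ((644.9510498046875, 198.80670166015625), 33.04484176635742)
  Tbar (array([ 606.5, -170.5]), array([19.8, 53. ]), 5.6, np.int64(214)) [ 0.6076 -0.1735  0.1538] [ 0.616 -0.144  0.161] [ 0.596 -0.197  0.125]
  plate (array([ 574.5, -181. ]), array([347.7, 238.3]), 0.7, np.int64(1176)) block (array([ 580.9, -175.5]), array([110.9,  70.2]), 4.1, np.int64(1571))
label_roll [array([323., 285.,  24.,  22.])]
jar [array([276., 239.,  16.,  32.])]
single_cup [array([364., 298.,  39.,  48.])]
tall_stack [array([159., 337.,  47.,  73.])]
can [array([ 98., 318.,  37.,  51.])]
26.0083 [ 0.19791286 -0.14825648 -0.0085264 ]
```

View pics/c5.png

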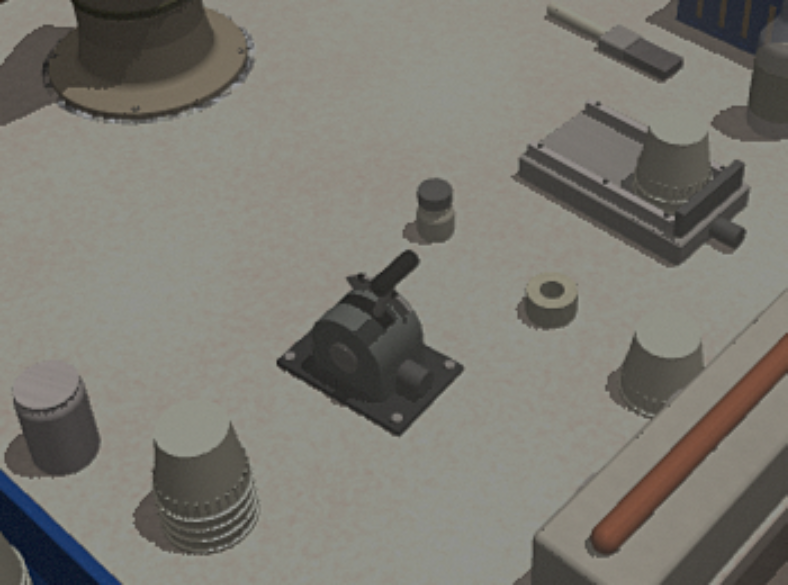

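The lever leans to +x: its T-bar (crop (395,270)) moved about 72–75 mm, which matches the full-air stop. The stack is upright at the stop and the bystanders look unmoved.

```bash
python3 -c "
from h import *
m.job_done(); print(m.get_obs()['clock'])"
```

```text
the job is handed in; nothing more can be done
the job is handed in; nothing more can be done
```

I pushed the nested cups along the lane to the stop, moved the air valve's lever to full air, and handed the job in at about 26 s.

- **Cups:** I pushed them low with the slightly open fingertips until they met the stop (about 9 N). The last pictures put the stack upright at about (0.644, 0.202). That is within about 3 mm of the seat, which I measured at (0.643, 0.201).
- **Lever:** I pushed it with the shut fingers through the first detent and on until I felt the hard end (about 10 N), then backed off. After release, its T-bar had moved 72–75 mm towards the open side, which matches the second stop.
- **Other things:** the bystanders in the last view look unmoved, and the robot is clear of everything.
- **Disagreements:** the top and scene cameras differ by about 4 mm in y for the stack and 3–5 mm for the T-bar. This does not affect either result. No check failed.

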